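Pop the disc lid of a second-hand CD player

ROBOT

A 6-joint arm with a two-finger parallel gripper is mounted at the origin on the work surface. World frame = base frame: x ahead of the robot, y to its left, z up, the work surface at z = 0. Lengths are in m, angles in degrees, forces in N, time in s.
With the tool pointing down it reaches from about 0.375 to 0.9 m from the base axis. Payload 3.1 kg.
Tool frame: the origin (TCP) lies between the finger pads; the fingertips stand 22 mm ahead of it and the grasp point (between the pads) lies 3 mm ahead of it (bot.tip_extent is the distance from the TCP to the fingertips, in m); y points along the fingers, z is the direction in which the jaws open and shut, and the axes are right-handed (so a half turn about y gives the same grasp; the last joint's range is limited). The gripper opens to 87 mm and grips with 3 to 60 N. Pads are 19 mm wide; open, the fingers measure 117 mm over their backs; the gripper's body (75 mm by 190 mm) begins 51 mm behind the grasp point.
Start: joints at [-82.649, 30.224, 82.088, -0, 67.689, -10.227], TCP at [0.189, -0.596, 0.245] pointing down, gripper open.
Joint ranges: [-176.69, 176.69], [-43.24, 126.21], [12.49, 139.97], [-82, 262], [0, 151.66], [-163.58, 163.58]. Speed limits (degrees/s): [159.86, 159.86, 180, 180, 180, 180].

INTERFACE

Orientations are given as a 3x3 rotation matrix whose columns are the frame's x, y, z axes.
In Python, from rig import bot, eyes, models gives the robot as it stands. The module is installed in compiled form; this text tells all that it offers.
- The arm moves only by the tool arm_command, never from a script. Its arguments are lists of equal length, an entry for each row: "translation": the shift along the tool's x, y, z each as a share of 0.08 m, from -1 to 1, a list of three; "rotation": the turn, a rotation vector about the tool's x, y, z each as a share of 60 degrees, from -1 to 1, a list of three; "grip": the closure, from -1 (fully open) to 1 (shut), so that 0 is half open. In form: {"translation": [[x, y, z], ...], "rotation": [[rx, ry, rz], ...], "grip": [grip, ...]}. A call has 1 to 5 rows; each row is the pose to reach, as a shift and turn from the pose commanded when the call began, along the tool's axes at that moment; what a row does not reach only later rows make up. A row lasts 1/10 s, in which the tool goes at most 50 mm and 8.59 degrees, less where a joint would pass 70% of its speed; a pose out of reach is approached as far as the arm can. A call with a number of a shift or a turn outside -1 to 1 is refused whole. A call with a gripper value outside its range is refused whole. The fingers move at their own pace and stop on an object; the grip force is fixed at half the most. Time passes only in rows, so rows that repeat a pose let the fingers close. It gives the time, the measured TCP pose, the force and the opening at its end, in the units of the state.
- bot.read_state(): the state, without advancing time (a new reading comes with each control period).
- eyes.capture(name): name is "scene" or "top" or "wrist"; returns a dict with "image" (400x640x3 uint8, blue, green, red), "mtx" (3x3 intrinsics, pixels), "rvec" (rotation vector, rad) and "tvec" (3), from world to camera coordinates, as OpenCV has them; the wrist camera has in their place "hand_eye" (4x4, takes a point from camera to tool coordinates, whose origin is the TCP and whose axes are the tool frame's). Camera axes: x right, y down, z forward; pixel columns grow to the right and rows downward; lengths in m; the calibration is good to about 2 mm. A picture is of the moment at which its call begins: read the wrist's pose just before it. There is no depth.
- bot.hand_in(): hands the job in, once; it reports no verdict.
Trained networks look in the newest picture that a camera, given by its name, has taken for a name from the list of things; names that differ only in an ending like _2 or _b are one class to them, and where a whole thing is asked for, a point or a joint stands for the part that bears it (a point fixed in the world has none). Each returns a list of dicts, best first, with "conf" (0 to 1); they miss things now and then, are a little off and sometimes report something else, mostly with a low value. They report only what shows in the picture. A call takes as long as a camera call. They do not tell look-alikes from the thing itself.
- models.recognise(camera, thing): "extent" ([left, top, right, bottom] as shares, 0 to 1, of the picture: columns of its width, rows of its height, round what is visible of it).
- models.spot_point(camera, thing): "point" ([column, row] as shares, 0 to 1, of the picture: columns of its width, rows of its height: a listed point, or the origin of a listed thing).
The state is a dict: "time_s": time; "joint_positions": joint angles; "qvel": joint speeds; "tau": joint torques, N m; "position": TCP position; "tcp_rot": TCP orientation; "force": force on the tool from outside, world axes, zero at the start; "moment": the same for the moment, N m; "opening": opening from 0.0 (shut) to 1.0 (fully open).
Only numpy, scipy, OpenCV 4.12 (cv2) and the standard library are available. Lean on these libraries where they do the work, as an engineer would, in place of code of your own. Each camera call takes 0.05 s, during which the arm holds its last target. There are 200 camera calls.

TASK

A buyer at the flea-market stall wants to see that the disc lid of the red CD player works. With the fingertips press down once on the yellow mark at the lid's front edge until it stops, then take the hand up and let the lid pop open by itself, watch it stand open for at least two seconds with the hand off it, and do not push it down again. Do not lift or shift the player, and leave the candlestick, the mug and the amber jar where they are.

Things in the scene. Friction and masses are not known exactly. Their poses are not given: they have to be found in the camera images.
- player: red portable CD player lying flat on the table, loose, about 1.9 kg, 220 mm deep (its own x) by 280 mm wide (y) by 100 mm high, a carrying handle folded down along its rear and two 10 mm high dials on top. Origin: centre of its underside. Its front, with two round speakers, faces its own -x. It stands upright, turned about the vertical.
- press_mark (a point): the yellow ribbed mark (22 x 60 mm) on top of the grey lid, where to press; the point is the mark's centre, on its surface, 14 mm in from the lid's free front edge and about 102 mm above the table when shut. Moves with the lid.
- lid_hinge (a point): middle of the lid's hinge line, at the lid's rear edge, 136 mm behind the press mark along the player's x; the hinge line runs along the player's y. The lid is 150 mm square and 7 mm thick. When open its front edge stands about 235 mm above the table, swung back towards the hinge; pushing the open lid all the way down latches it again.
- lid (a joint): lid angle, rad: 0 shut and latched, negative pressed in, 1.15 fully open. Push-push latch: press the mark more than 3 mm down (-0.022 rad; firm stop at -0.040, 5.4 mm; takes about 5 N), then let it up: it is freed and a spring lifts it in about 1 to 2 s to 1.15 rad, where it stays.
- candlestick: brass candlestick, 68 mm wide at the foot, 122 mm high, loose; origin at the centre of its underside
- mug: blue ceramic mug, 80 mm wide with a handle, 88 mm high, loose; origin at the centre of its underside
- jar: small amber glass jar with a green cap, 56 mm wide, 75 mm high, loose; origin at the centre of its underside
Not all that is in view belongs to the job. Of the things that look like the mug, take the one that is farthest from the robot's base at the start. There is more than one size of the candlestick; the one meant has the size given above.

How it is judged:
By the outcome, as a careful person would: the job done as asked, in the order asked, and still so for the second after the job is handed in, with the robot touching nothing.
It also fails if it takes over 35 s, if anything falls off the work surface, if the arm or the gripper's body presses on something with over 40 N, if the wrist force passes 120 N, or if a joint passes its speed limit or range.

## Working session

There is one attempt and no reset: what is moved stays moved. The work goes in short steps, Python scripts to look and compute and a tool call to move; the robot and the scene stay as the last step left them, time stands still between calls to the robot, and variables do not carry over. Pictures are saved under pics/ and viewed, about 8 in all and at most 12, crops included, and the job is handed in when it is done.

Besides the shell and the picture viewer there is one more tool, called after "Emit:" by a JSON object that holds its "name" and its "arguments". arm_command: Moves the arm, as the interface text tells. Shift numbers are shares of 0.08 m and turn numbers shares of 60 degrees, none past 1 either way. Its arguments: {"type":"object","properties":{"translation":{"type":"array"},"rotation":{"type":"array"},"grip":{"type":"array"}},"required":["translation","rotation","grip"]}

```bash
mkdir -p pics; cat > h.py <<'E'
import numpy as np, cv2
from rig import bot, eyes, models
def cam(c):
    R=cv2.Rodrigues(np.array(c["rvec"],float))[0]; t=np.array(c["tvec"],float).ravel(); return R,t,np.array(c["mtx"])
def plane(c,uv,z):
    R,t,K=cam(c); d=R.T@np.linalg.inv(K)@np.array([uv[0],uv[1],1.]); o=-R.T@t
    return o+d*(z-o[2])/d[2]
def proj(c,p):
    return cv2.projectPoints(np.array(p,float).reshape(-1,3),np.array(c["rvec"],float),np.array(c["tvec"],float),np.array(c["mtx"],float),None)[0].reshape(-1,2)
E
python3 - <<'E'
from h import *
ims=[]
for n in("scene","top"):
    c=eyes.capture(n); cv2.imwrite(f"pics/{n}0.png",c["image"])
    for th,z in(("player",0),("press_mark",.102),("lid_hinge",.1),("candlestick",0),("mug",0),("jar",0)):
        for r in models.spot_point(n,th)[:4]:
            uv=np.array(r["point"])*[640,400]; print(n,th,round(r["conf"],2),uv.round(),plane(c,uv,z).round(3))
s=bot.read_state(); print(s)
E
```

```text
scene player 0.75 [324. 240.] [ 0.566  0.173 -0.   ]
scene press_mark 0.98 [344. 205.] [0.503 0.192 0.102]
scene lid_hinge 0.64 [303. 241.] [0.635 0.157 0.1  ]
scene candlestick 0.6 [430. 321.] [0.619 0.49  0.   ]
scene mug 0.89 [279. 131.] [ 0.321 -0.13   0.   ]
scene mug 0.4 [384. 290.] [0.606 0.365 0.   ]
scene jar 0.71 [354. 325.] [0.716 0.343 0.   ]
top player 0.56 [296. 200.] [0.559 0.164 0.   ]
top press_mark 0.66 [284. 222.] [0.494 0.191 0.102]
top lid_hinge 0.88 [301. 168.] [0.631 0.145 0.1  ]
top candlestick 0.91 [218. 182.] [ 0.612  0.377 -0.   ]
top candlestick 0.73 [177. 179.] [0.624 0.49  0.   ]
top mug 0.93 [405. 287.] [ 0.317 -0.124  0.   ]
top mug 0.85 [375. 233.] [ 0.463 -0.048  0.   ]
top jar 0.97 [232. 144.] [0.718 0.339 0.   ]
{'time_s': 0.7, 'joint_positions': array([-8.26504322e+01,  3.02223365e+01,  8.20872665e+01, -2.21952955e-04,
        6.76907053e+01, -1.02277413e+01]), 'qvel': array([ 0.00997487,  0.02979317, -0.02527521,  0.03134796, -0.07111421,
       -0.08363542]), 'tau': array([ 2.76751398e-04, -4.39862645e+01, -1.76951087e+01,  6.35005860e-02,
        5.03345020e-02, -2.36194006e-05]), 'position': array([ 0.18876439, -0.59578604,  0.24456335]), 'tcp_rot': array([[-9.53309897e-01, -4.24267023e-06,  3.01993775e-01],
       [-3.01993775e-01,  4.87767384e-06, -9.53309897e-01],
       [ 2.57155238e-06, -1.00000000e+00, -5.93119475e-06]]), 'force': array([-0.89874309, -0.23719638,  0.73407878]), 'moment': array([ 0.01675776,  0.05894968, -0.01499967]), 'opening': 0.9980090821552736}
```

View pics/scene0.png

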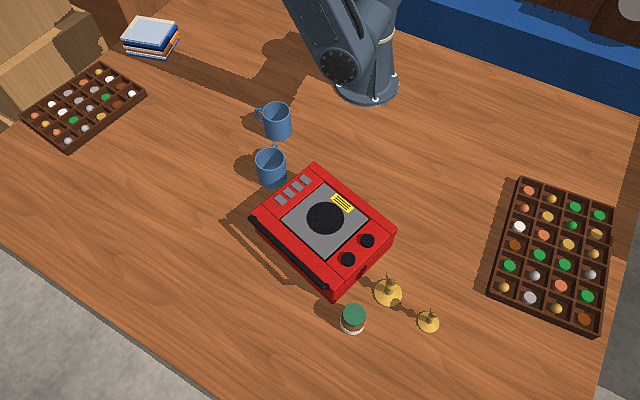

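View pics/top0.png

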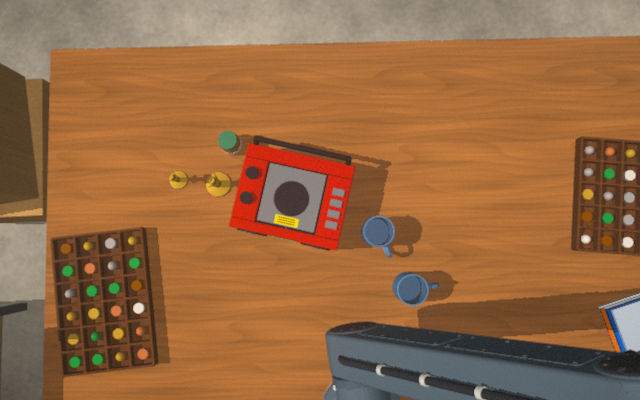

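The yellow mark is at about (344,205) in the scene view and (286,221) in the top view. It is the only yellow ribbed patch, and there is only one player. The mugs are at top (378,232) and (410,288), and the candlesticks at (218,184) and (178,180). None of these get touched. Next is a close crop and a path plan.

```bash
cat > plan.py <<'E'
from h import *
from scipy.spatial.transform import Rotation as Ro
def plan(p,R,ways,Rend,step=.075,nmin=1):
    P=[np.array(p)]; 
    for w in ways:
        a=P[-1]; w=np.array(w,float); n=max(nmin,int(np.ceil(np.linalg.norm(w-a)/step))); P+=[a+(w-a)*k/n for k in range(1,n+1)]
    return P[1:]
E
python3 - <<'E'
from plan import *
im=cv2.imread("pics/top0.png")[120:260,220:410]; cv2.imwrite("pics/crop.png",cv2.resize(im,None,fx=4,fy=4,interpolation=cv2.INTER_CUBIC))
s=bot.read_state(); p=s["position"]; R=np.array(s["tcp_rot"])
W=plan(p,R,[[.45,-.25,.245],[.497,.19,.245]],0)
th=145./len(W)
for w in W:
    t=(R.T@(w-p)/.08).round(2); r=round(-th/60,2)
    print(t.tolist(),r)
    p=p+R@t*.08; R=R@Ro.from_rotvec([0,np.deg2rad(r*60),0]).as_matrix()
print(p,R.round(3))
E
```

```text
[-0.74, -0.0, -0.52] -0.2
[-0.83, -0.0, -0.36] -0.2
[-0.88, -0.0, -0.18] -0.2
[-0.9, -0.0, 0.01] -0.2
[-0.88, -0.0, 0.2] -0.2
[-0.83, -0.01, 0.38] -0.2
[-0.91, 0.0, 0.09] -0.2
[-0.88, 0.0, 0.28] -0.2
[-0.8, 0.0, 0.45] -0.2
[-0.69, 0.0, 0.62] -0.2
[-0.55, 0.0, 0.74] -0.2
[-0.38, 0.0, 0.84] -0.2
[0.4967607  0.19005723 0.24536588] [[ 0.949 -0.     0.316]
 [-0.316  0.     0.949]
 [-0.    -1.     0.   ]]
```

View pics/crop.png

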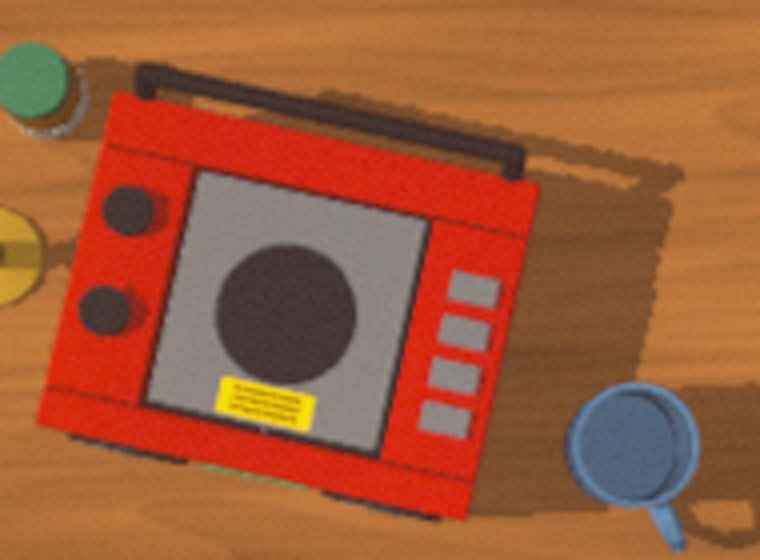

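The crop shows the mark centred at crop (265,402), which is top (286,220), on the front edge of the grey lid. The choice is confirmed, so I'm moving.

Emit:
{"name": "arm_command", "arguments": {"translation": [[-0.37, 0, -0.26], [-0.74, 0, -0.52], [-0.74, 0, -0.52]], "rotation": [[0, -0.1, 0], [0, -0.2, 0], [0, -0.2, 0]], "grip": [1, 1, 1]}}

```text
time_s: 1.0
position: [0.2347, -0.534, 0.2443]
tcp_rot: [[-0.867, 0.0, 0.497], [-0.497, 0.005, -0.867], [-0.003, -1.0, -0.004]]
force: [-0.1, -0.0, -0.6]
opening: 0.814
```

Emit:
{"name": "arm_command", "arguments": {"translation": [[-0.41, 0, -0.18], [-0.83, 0, -0.36]], "rotation": [[0, -0.1, 0], [0, -0.2, 0]], "grip": [1, 1]}}

```text
time_s: 1.2
position: [0.2762, -0.4809, 0.2447]
tcp_rot: [[-0.747, 0.0, 0.665], [-0.665, -0.001, -0.747], [0.001, -1.0, 0.001]]
force: [0.4, 0.7, -0.6]
opening: 0.63
```

Emit:
{"name": "arm_command", "arguments": {"translation": [[-0.44, 0, -0.09], [-0.88, 0, -0.18]], "rotation": [[0, -0.1, 0], [0, -0.2, 0]], "grip": [1, 1]}}

```text
time_s: 1.4
position: [0.3199, -0.4225, 0.2447]
tcp_rot: [[-0.591, 0.0, 0.806], [-0.806, -0.001, -0.591], [0.001, -1.0, 0.001]]
force: [0.8, -0.3, 0.8]
opening: 0.449
```

Emit:
{"name": "arm_command", "arguments": {"translation": [[-0.45, 0, 0], [-0.9, 0, 0.01]], "rotation": [[0, -0.1, 0], [0, -0.2, 0]], "grip": [1, 1]}}

```text
time_s: 1.6
position: [0.3634, -0.365, 0.2448]
tcp_rot: [[-0.411, 0.0, 0.912], [-0.912, -0.001, -0.411], [0.001, -1.0, 0.001]]
force: [-0.3, -0.1, -0.3]
opening: 0.261
```

Emit:
{"name": "arm_command", "arguments": {"translation": [[-0.44, 0, 0.1], [-0.88, 0, 0.2]], "rotation": [[0, -0.1, 0], [0, -0.2, 0]], "grip": [1, 1]}}

```text
time_s: 1.8
position: [0.4073, -0.3075, 0.2449]
tcp_rot: [[-0.212, 0.001, 0.977], [-0.977, -0.001, -0.212], [0.001, -1.0, 0.001]]
force: [0.6, -0.6, -0.5]
opening: 0.079
```

Emit:
{"name": "arm_command", "arguments": {"translation": [[-0.41, 0, 0.19], [-0.83, -0.01, 0.38], [-0.83, -0.01, 0.38]], "rotation": [[0, -0.1, 0], [0, -0.2, 0], [0, -0.2, 0]], "grip": [1, 1, 1]}}

```text
time_s: 2.1
position: [0.4523, -0.2469, 0.2457]
tcp_rot: [[-0.002, 0.001, 1.0], [-1.0, 0.001, -0.002], [-0.001, -1.0, 0.001]]
force: [0.1, -0.6, -0.9]
opening: 0.006
```

Emit:
{"name": "arm_command", "arguments": {"translation": [[-0.45, 0, 0.05], [-0.91, 0, 0.09]], "rotation": [[0, -0.1, 0], [0, -0.2, 0]], "grip": [1, 1]}}

```text
time_s: 2.3
position: [0.4586, -0.1777, 0.2455]
tcp_rot: [[0.202, 0.001, 0.979], [-0.979, -0.001, 0.202], [0.001, -1.0, 0.001]]
force: [0.6, -0.0, 0.4]
opening: 0.008
```

Emit:
{"name": "arm_command", "arguments": {"translation": [[-0.44, 0, 0.14], [-0.88, 0, 0.28]], "rotation": [[0, -0.1, 0], [0, -0.2, 0]], "grip": [1, 1]}}

```text
time_s: 2.5
position: [0.4661, -0.1034, 0.2456]
tcp_rot: [[0.402, 0.001, 0.916], [-0.916, -0.001, 0.402], [0.001, -1.0, 0.0]]
force: [0.8, -0.9, 0.4]
opening: 0.007
```

Emit:
{"name": "arm_command", "arguments": {"translation": [[-0.4, 0, 0.22], [-0.8, 0, 0.45]], "rotation": [[0, -0.1, 0], [0, -0.2, 0]], "grip": [1, 1]}}

```text
time_s: 2.7
position: [0.4736, -0.0302, 0.2456]
tcp_rot: [[0.583, 0.001, 0.812], [-0.812, -0.001, 0.583], [0.001, -1.0, 0.0]]
force: [1.2, -0.2, 0.9]
opening: 0.006
```

Emit:
{"name": "arm_command", "arguments": {"translation": [[-0.35, 0, 0.31], [-0.69, 0, 0.62]], "rotation": [[0, -0.1, 0], [0, -0.2, 0]], "grip": [1, 1]}}

```text
time_s: 2.9
position: [0.482, 0.0437, 0.2456]
tcp_rot: [[0.74, 0.001, 0.673], [-0.673, -0.001, 0.74], [0.001, -1.0, 0.0]]
force: [1.2, 0.2, 0.4]
opening: 0.004
```

Emit:
{"name": "arm_command", "arguments": {"translation": [[-0.28, 0, 0.37], [-0.55, 0, 0.74]], "rotation": [[0, -0.1, 0], [0, -0.2, 0]], "grip": [1, 1]}}

```text
time_s: 3.1
position: [0.4896, 0.1172, 0.2456]
tcp_rot: [[0.863, 0.001, 0.504], [-0.504, -0.001, 0.863], [0.001, -1.0, 0.0]]
force: [0.3, -0.5, 0.5]
opening: 0.005
```

Emit:
{"name": "arm_command", "arguments": {"translation": [[-0.19, 0, 0.42], [-0.38, 0, 0.84], [-0.38, 0, 0.84], [-0.38, 0, 0.84]], "rotation": [[0, -0.1, 0], [0, -0.2, 0], [0, -0.2, 0], [0, -0.2, 0]], "grip": [1, 1, 1, 1]}}

```text
time_s: 3.5
position: [0.4971, 0.1898, 0.2453]
tcp_rot: [[0.949, 0.0, 0.316], [-0.316, -0.001, 0.949], [0.001, -1.0, -0.001]]
force: [0.2, 0.2, 0.7]
opening: 0.006
```

```bash
python3 - <<'E'
from h import *
s=bot.read_state(); p=s["position"]; R=np.array(s["tcp_rot"]); print(p,s["force"],s["time_s"])
c=eyes.capture("wrist"); cv2.imwrite("pics/wrist1.png",c["image"]); H=np.array(c["hand_eye"]); K=np.array(c["mtx"])
T=np.eye(4);T[:3,:3]=R;T[:3,3]=p;T=T@H
for th,z in(("press_mark",.102),("lid_hinge",.1)):
    for r in models.spot_point("wrist",th)[:2]:
        uv=np.array(r["point"])*[640,400]; d=T[:3,:3]@np.linalg.inv(K)@[*uv,1]; w=T[:3,3]+d*(z-T[2,3])/d[2]
        print(th,r["conf"],uv.round(),w.round(4), "tool shift",(R.T@(w-p)).round(4))
c=eyes.capture("top")
# lid edges from crop: corners
q=lambda u,v:plane(c,(220+u/4,120+v/4),.1)
a,b,e,f=q(145,403),q(380,455),q(430,220),q(195,168)
print("y axis yaw",np.degrees(np.arctan2(*(a-b)[1::-1]))-90,np.degrees(np.arctan2(*(f-e)[1::-1]))-90,"x",np.degrees(np.arctan2(*(f-a)[1::-1])),np.degrees(np.arctan2(*(e-b)[1::-1])))
print("mark top",q(265,402),"lid mid front",(a+b)/2)
E
```

```text
[0.49713189 0.18984805 0.24530542] [0.21123073 0.22446294 0.65039151] 3.5
press_mark 0.98 [325. 194.] [0.4991 0.1875 0.102 ] tool shift [ 0.0025  0.1433 -0.0015]
lid_hinge 0.78 [334. 325.] [0.6244 0.1541 0.1   ] tool shift [0.132  0.1454 0.0065]
lid_hinge 0.53 [513. 204.] [0.5585 0.3357 0.1   ] tool shift [0.012  0.1452 0.1579]
y axis yaw -13.600048638157489 -13.787298492904583 x -12.64258575358653 -13.15107202753278
mark top [0.49884532 0.18531117 0.1       ] lid mid front [0.48189737 0.18726217 0.1       ]
```

View pics/wrist1.png

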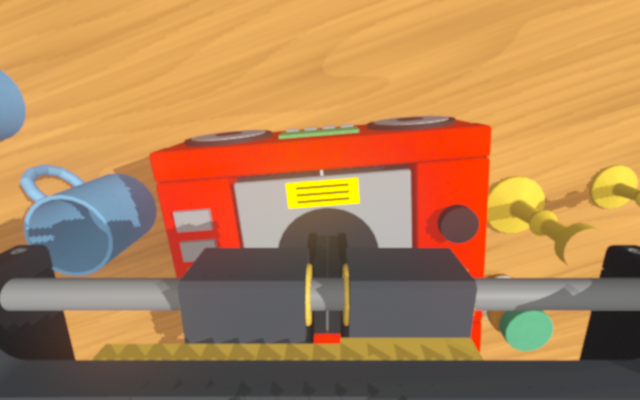

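The wrist view shows the mark at (323,193), and its position agrees with the other two cameras to about 3 mm. I'll descend to about 8 mm above it and straighten the yaw by 5°.

Emit:
{"name": "arm_command", "arguments": {"translation": [[0.03, 0.4, -0.02], [0.03, 0.8, -0.02], [0.03, 0.8, -0.02]], "rotation": [[0, -0.08, 0], [0, -0.08, 0], [0, -0.08, 0]], "grip": [1, 1, 1]}}

```text
time_s: 4.0
position: [0.4958, 0.186, 0.1781]
tcp_rot: [[0.971, -0.009, 0.238], [-0.238, -0.002, 0.971], [-0.008, -1.0, -0.004]]
force: [-0.8, 1.0, -0.5]
opening: 0.01
```

Emit:
{"name": "arm_command", "arguments": {"translation": [[0, 0.3, 0], [0, 0.6, 0], [0, 0.6, 0], [0, 0.6, 0]], "rotation": [[0, 0, 0], [0, 0, 0], [0, 0, 0], [0, 0, 0]], "grip": [1, 1, 1, 1]}}

```text
time_s: 4.4
position: [0.4992, 0.1874, 0.1344]
tcp_rot: [[0.972, 0.001, 0.236], [-0.236, 0.0, 0.972], [0.001, -1.0, 0.0]]
force: [0.2, 0.3, 0.3]
opening: 0.009
```

```bash
python3 - <<'E'
from h import *
print(bot.read_state()["position"],bot.read_state()["force"])
c=eyes.capture("wrist")["image"]; d=eyes.capture("scene")["image"][130:310,240:410]
cv2.imwrite("pics/near.png",np.hstack([cv2.resize(c,(440,400)),cv2.resize(d,(360,400))]))
E
```

```text
[0.49917771 0.18742941 0.13435515] [0.23541799 0.31719763 0.33635933]
```

View pics/near.png

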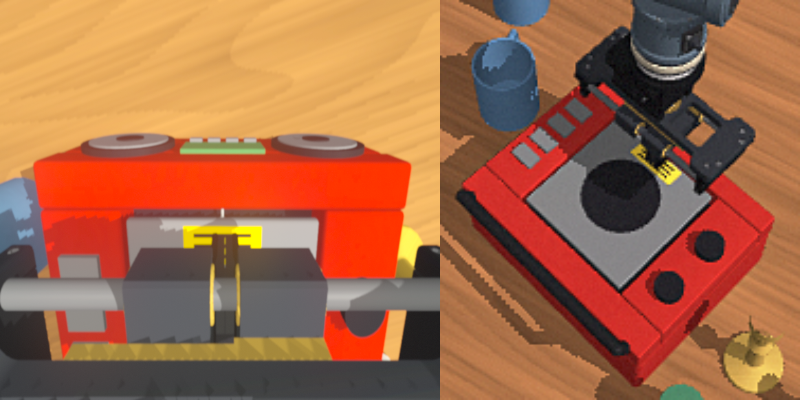

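The fingertips are centred over the mark (wrist part 222,238), so I'm pressing slowly.

Emit:
{"name": "arm_command", "arguments": {"translation": [[0, 0.06, 0], [0, 0.11, 0], [0, 0.14, 0], [0, 0.16, 0], [0, 0.16, 0]], "rotation": [[0, 0, 0], [0, 0, 0], [0, 0, 0], [0, 0, 0], [0, 0, 0]], "grip": [1, 1, 1, 1, 1]}}

```text
time_s: 5.0
position: [0.4986, 0.1878, 0.1208]
tcp_rot: [[0.972, 0.0, 0.235], [-0.235, 0.0, 0.972], [0.0, -1.0, 0.0]]
force: [-0.9, -0.4, 4.1]
opening: 0.005
```

Emit:
{"name": "arm_command", "arguments": {"translation": [[0, 0.02, 0], [0, 0.03, 0], [0, 0.03, 0]], "rotation": [[0, 0, 0], [0, 0, 0], [0, 0, 0]], "grip": [1, 1, 1]}}

```text
time_s: 5.3
position: [0.4987, 0.1878, 0.1182]
tcp_rot: [[0.972, 0.0, 0.236], [-0.236, 0.0, 0.972], [0.0, -1.0, 0.0]]
force: [-1.9, -0.0, 4.0]
opening: 0.001
```

Emit:
{"name": "arm_command", "arguments": {"translation": [[0, 0.01, 0], [0, 0.015, 0], [0, 0.015, 0]], "rotation": [[0, 0, 0], [0, 0, 0], [0, 0, 0]], "grip": [1, 1, 1]}}

```text
time_s: 5.6
position: [0.4987, 0.1878, 0.1176]
tcp_rot: [[0.972, 0.0, 0.235], [-0.235, 0.0, 0.972], [0.0, -1.0, 0.0]]
force: [-0.9, 0.2, 9.2]
opening: 0.008
```

Emit:
{"name": "arm_command", "arguments": {"translation": [[0, 0.01, 0], [0, 0.01, 0], [0, 0.01, 0]], "rotation": [[0, 0, 0], [0, 0, 0], [0, 0, 0]], "grip": [1, 1, 1]}}

```text
time_s: 5.9
position: [0.4987, 0.1878, 0.1173]
tcp_rot: [[0.972, 0.001, 0.235], [-0.235, 0.0, 0.972], [0.001, -1.0, 0.0]]
force: [-1.6, -0.9, 11.4]
opening: 0.004
```

The force has climbed from 4 N to 11 N with almost no further travel, so it is at the stop. Now I'm taking the hand up, straight first, then up and away from the lid's arc.

Emit:
{"name": "arm_command", "arguments": {"translation": [[0, -0.5, 0], [-0.2, -1, 0], [-0.3, -1, 0]], "rotation": [[0, 0, 0], [0, 0, 0], [0, 0, 0]], "grip": [1, 1, 1]}}

```text
time_s: 6.2
position: [0.4773, 0.1942, 0.2]
tcp_rot: [[0.972, 0.009, 0.235], [-0.235, 0.002, 0.972], [0.008, -1.0, 0.004]]
force: [-0.2, 0.4, 0.8]
opening: 0.004
```

Emit:
{"name": "arm_command", "arguments": {"translation": [[-0.2, -0.5, 0], [-0.4, -1, 0]], "rotation": [[0, 0, 0], [0, 0, 0]], "grip": [1, 1]}}

```text
time_s: 6.4
position: [0.4423, 0.2007, 0.275]
tcp_rot: [[0.972, -0.005, 0.236], [-0.236, -0.001, 0.972], [-0.005, -1.0, -0.002]]
force: [1.1, 0.7, 0.6]
opening: 0.006
```

Emit:
{"name": "arm_command", "arguments": {"translation": [[-0.1, -0.5, 0], [-0.2, -1, 0]], "rotation": [[0, 0, 0], [0, 0, 0]], "grip": [1, 1]}}

```text
time_s: 6.6
position: [0.4273, 0.2047, 0.3563]
tcp_rot: [[0.972, -0.002, 0.235], [-0.235, -0.0, 0.972], [-0.002, -1.0, -0.001]]
force: [1.1, -0.1, -0.5]
opening: 0.005
```

Emit:
{"name": "arm_command", "arguments": {"translation": [[0, -0.3, 0], [0, -0.6, 0], [0, -0.6, 0], [0, -0.6, 0], [0, -0.6, 0]], "rotation": [[0, 0, 0], [0, 0, 0], [0, 0, 0], [0, 0, 0], [0, 0, 0]], "grip": [1, 1, 1, 1, 1]}}

```text
time_s: 7.1
position: [0.4277, 0.2045, 0.402]
tcp_rot: [[0.972, -0.004, 0.236], [-0.236, -0.001, 0.972], [-0.004, -1.0, -0.002]]
force: [0.7, -0.5, -0.2]
opening: 0.007
```

```bash
python3 - <<'E'
from h import *
print(bot.read_state()["position"],bot.read_state()["force"])
d=eyes.capture("scene")["image"]; e=eyes.capture("top")["image"]
cv2.imwrite("pics/after.png",np.hstack([d[80:360,220:460],e[100:380,140:440]]))
E
```

```text
[0.42767282 0.20452279 0.40199717] [ 0.73758966 -0.46124385 -0.21936308]
```

View pics/after.png

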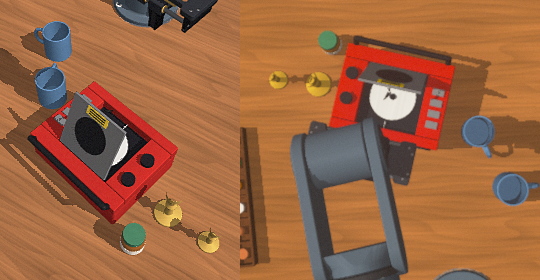

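The lid has popped up, with the disc visible at about (120,145) in the left part, and the hand is clear above. Now I'll wait well past two seconds and check again.

Emit:
{"name": "arm_command", "arguments": {"translation": [[0, 0, 0], [0, 0, 0], [0, 0, 0], [0, 0, 0], [0, 0, 0]], "rotation": [[0, 0, 0], [0, 0, 0], [0, 0, 0], [0, 0, 0], [0, 0, 0]], "grip": [1, 1, 1, 1, 1]}}

```text
time_s: 7.7
position: [0.4286, 0.2048, 0.4042]
tcp_rot: [[0.972, 0.0, 0.235], [-0.235, 0.0, 0.972], [0.0, -1.0, 0.0]]
force: [0.4, 0.5, 0.3]
opening: 0.004
```

Emit:
{"name": "arm_command", "arguments": {"translation": [[0, 0, 0], [0, 0, 0], [0, 0, 0], [0, 0, 0], [0, 0, 0]], "rotation": [[0, 0, 0], [0, 0, 0], [0, 0, 0], [0, 0, 0], [0, 0, 0]], "grip": [1, 1, 1, 1, 1]}}

```text
time_s: 8.2
position: [0.4286, 0.2047, 0.4042]
tcp_rot: [[0.972, 0.0, 0.236], [-0.236, 0.0, 0.972], [0.0, -1.0, 0.0]]
force: [0.3, 0.2, 0.1]
opening: 0.005
```

Emit:
{"name": "arm_command", "arguments": {"translation": [[0, 0, 0], [0, 0, 0], [0, 0, 0], [0, 0, 0], [0, 0, 0]], "rotation": [[0, 0, 0], [0, 0, 0], [0, 0, 0], [0, 0, 0], [0, 0, 0]], "grip": [1, 1, 1, 1, 1]}}

```text
time_s: 8.7
position: [0.4286, 0.2047, 0.4042]
tcp_rot: [[0.972, 0.0, 0.236], [-0.236, -0.0, 0.972], [0.0, -1.0, 0.0]]
force: [-0.1, -0.6, 0.5]
opening: 0.007
```

Emit:
{"name": "arm_command", "arguments": {"translation": [[0, 0, 0], [0, 0, 0], [0, 0, 0], [0, 0, 0], [0, 0, 0]], "rotation": [[0, 0, 0], [0, 0, 0], [0, 0, 0], [0, 0, 0], [0, 0, 0]], "grip": [1, 1, 1, 1, 1]}}

```text
time_s: 9.2
position: [0.4286, 0.2047, 0.4042]
tcp_rot: [[0.972, 0.0, 0.236], [-0.236, -0.0, 0.972], [0.0, -1.0, -0.0]]
force: [0.8, 0.3, 0.2]
opening: 0.009
```

Emit:
{"name": "arm_command", "arguments": {"translation": [[0, 0, 0], [0, 0, 0], [0, 0, 0], [0, 0, 0], [0, 0, 0]], "rotation": [[0, 0, 0], [0, 0, 0], [0, 0, 0], [0, 0, 0], [0, 0, 0]], "grip": [1, 1, 1, 1, 1]}}

```text
time_s: 9.7
position: [0.4286, 0.2047, 0.4042]
tcp_rot: [[0.972, 0.0, 0.236], [-0.236, 0.0, 0.972], [0.0, -1.0, 0.0]]
force: [-0.6, -0.9, 0.4]
opening: 0.002
```

Emit:
{"name": "arm_command", "arguments": {"translation": [[0, 0, 0], [0, 0, 0], [0, 0, 0], [0, 0, 0], [0, 0, 0]], "rotation": [[0, 0, 0], [0, 0, 0], [0, 0, 0], [0, 0, 0], [0, 0, 0]], "grip": [1, 1, 1, 1, 1]}}

```text
time_s: 10.2
position: [0.4286, 0.2047, 0.4042]
tcp_rot: [[0.972, -0.0, 0.236], [-0.236, 0.0, 0.972], [-0.0, -1.0, 0.0]]
force: [0.8, 0.3, 0.3]
opening: 0.003
```

Emit:
{"name": "arm_command", "arguments": {"translation": [[0, 0, 0], [0, 0, 0], [0, 0, 0], [0, 0, 0], [0, 0, 0]], "rotation": [[0, 0, 0], [0, 0, 0], [0, 0, 0], [0, 0, 0], [0, 0, 0]], "grip": [1, 1, 1, 1, 1]}}

```text
time_s: 10.7
position: [0.4286, 0.2047, 0.4042]
tcp_rot: [[0.972, -0.0, 0.236], [-0.236, 0.0, 0.972], [-0.0, -1.0, 0.0]]
force: [-1.3, -0.9, 0.1]
opening: 0.005
```

```bash
python3 - <<'E'
from h import *
s=bot.read_state();print(s["position"],s["force"],s["time_s"])
a=cv2.imread("pics/scene0.png")
c=eyes.capture("scene"); d=c["image"]
for th,z in(("press_mark",.235),("candlestick",0),("mug",0),("jar",0)):
    for r in models.spot_point("scene",th)[:2]:
        uv=np.array(r["point"])*[640,400]; print(th,round(r["conf"],2),uv.round(),plane(c,uv,z).round(3))
# expected open mark position
h=np.array([.499,.187,.1])+.136*np.array([np.cos(np.radians(-13.5)),np.sin(np.radians(-13.5)),0])
x=np.array([np.cos(np.radians(-13.5)),np.sin(np.radians(-13.5)),0])
print("expected open mark px",proj(c,h-.136*np.cos(1.15)*x+[0,0,.136*np.sin(1.15)]))
cv2.imwrite("pics/final.png",cv2.resize(np.hstack([a[80:360,220:460],d[80:360,220:460]]),None,fx=1.6,fy=1.6))
E
```

```text
[0.42855444 0.20474267 0.40416455] [-1.29712586 -0.94501631  0.0917895 ] 10.7
press_mark 0.84 [318. 198.] [0.59  0.171 0.235]
candlestick 0.78 [429. 318.] [0.614 0.485 0.   ]
mug 0.92 [278. 132.] [ 0.324 -0.13   0.   ]
mug 0.85 [274. 177.] [ 0.467 -0.047  0.   ]
jar 0.73 [358. 323.] [0.709 0.349 0.   ]
jar 0.65 [273. 176.] [ 0.466 -0.05   0.   ]
expected open mark px [[319.73542896 195.49184796]]
```

View pics/final.png

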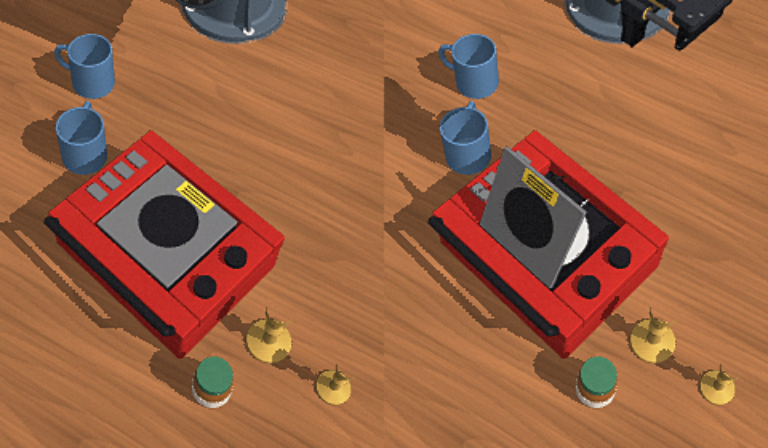

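The before and after views match, apart from the lid now standing open. Its mark is at (318,198), and (320,195) is expected at 1.15 rad. The player and the other items are unmoved and the hand is clear, so I'm handing in.

```bash
python3 -c "
from rig import bot
print(bot.hand_in())"
```

```text
the job is handed in; nothing more can be done
None
```

The lid works: I pressed the yellow mark once with closed fingertips, and it popped fully open by itself when I lifted the hand away. I handed the job in at about 11 s of the 35 s allowed.

- **Press:** the mark went down about 6 mm. Force rose from 4 N to 11 N with almost no further travel, so it had reached its stop.
- **Lid:** it was already up in the picture at 7.1 s. In the 10.7 s picture the mark was within about 3 pixels of where it should be fully open. The hand stayed about 0.4 m above the table and touched nothing for more than 3 s.
- **Surroundings:** in the before and after pictures the player, candlesticks, mugs and jar look unmoved.
- **Disagreements:** the networks' positions for the candlestick and jar shifted by up to 12 mm between looks. I put that down to detection scatter because the pictures show no shift. One low-confidence jar report was actually a mug.

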